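# Shut and latch the plumber's clamshell case under the sink

## Task

Shut and lock the open blue clamshell case: first, if the orange slide latch was left across where the lid's ear comes down, push it back clear; then swing the upper half over, without slamming it, and press it down until both halves meet edge to edge. Finally push the latch along its track fully home, so that its tongue lies over the ear. Leave the spray bottle, the strainer and the scrubbing brush where they stand.

Things in the scene. Friction and masses are not known exactly. Their poses are not given: they have to be found in the camera images.
- case: Lower half, fixed to the shelf, of a blue clamshell case of plumbing spares: open tray 100 (x) x 180 (y) x 35 mm high, walls 4 mm. Origin: centre of its underside, on the shelf; z up. Hinge along y at x = +50, z = 35 mm. On its -x side a ledge (x -50 to -98, 150 mm long in y, top at z = 22 mm) carries the orange latch.
- lid (a joint): Hinge angle of the blue upper half, rad: 0 = shut, edge to edge; grows as it opens; stop at 2.0, leaning back past upright over the case's +x side. Stiff (0.16 N m): stays where left, does not fall. Hollow shell 100 (from hinge) x 180 x 25 mm thick; shut, its outer face is 60 mm above the shelf. An ear 24 mm wide sticks out 14 mm from its free edge at case y = +30 mm.
- lid_edge (a point): Middle of the lid's free edge, on the outer face (100 mm from the hinge along the lid, 25 mm out from the parting plane). Axes are those of the lid: -x from the hinge to the free edge, y along the hinge, z out of the outer face.
- lid_hinge (a point): Middle of the hinge line, in the parting plane, at case (50, 0, 35) mm; turns with the lid (axes as lid_edge).
- latch (a joint): Position of the orange slide latch along its track, m: 0 = open end, 0.060 = fully home (locked, at its stop). It grows towards the case's +y. Up to 0.035 its tongue is clear of the lid's ear; beyond that it is in the ear's way while the lid comes down. It may start anywhere. Slides stiffly (about 2 N) and stays where it is left.
- latch_top (a point): Centre of the top of the latch's orange upright grip, 18 (case x) x 16 mm (case y), 39 mm tall on a 28 mm long foot; top 66.5 mm above the shelf, at case x = -82 mm; case y = -30 mm when open, +30 mm when fully home. A tongue reaches from it 20 mm towards +x at 46 to 52 mm above the shelf.
- bottle: Bystander: closed green spray bottle with white head, 60 mm diameter, 213 mm tall, loose, upright behind the open lid on one side. Head 50 mm long along its x. Origin: centre of its underside.
- strainer: Bystander: stainless steel sink strainer bowl, 84 mm diameter, 28 mm high, loose, behind the open lid on the other side. Origin: centre of its underside.
- brush: Bystander: red scrubbing brush lying bristles down in front of the latch, 55 (its x) x 150 (its y) x 42 mm high, loose. Origin: centre of its underside.
- caddy_front (a point): Grey compost caddy with a shut green flip top, fixed, a wall behind the bottle and strainer: 136 (its x) x 196 (its y) x 187 mm high, with a 14 mm lip at its -x face. This point: foot of the middle of its -x face, on the shelf; its x points into the caddy.

How it is judged:
By the outcome, as a careful person would: the job done as asked, in the order asked, and still so for the second after the job is handed in, with the robot touching nothing.
It also fails if it takes over 61 s, if anything falls off the work surface, if the arm or the gripper's body presses on something with over 40 N, if the wrist force passes 120 N, or if a joint passes its speed limit or range.

## Robot

A 6-joint arm with a two-finger parallel gripper is mounted at the origin on the work surface. World frame = base frame: x ahead of the robot, y to its left, z up, the work surface at z = 0. Lengths are in m, angles in rad, forces in N, time in s.
With the tool pointing down it reaches from about 0.425 to 0.95 m from the base axis. Payload 3.5 kg.
Tool frame: the origin (TCP) lies midway between the tips of the shut fingers; the grasp point (between the pads) lies 19 mm behind it; z points along the fingers, y is the line along which they close (so a half turn about z gives the same grasp; the last joint's range is limited). The gripper opens to 85 mm and grips with 20 to 120 N. Pads are 22 mm wide; open, the fingers measure 114 mm over their backs; the gripper's body (76 mm by 85 mm) begins 54 mm behind the grasp point. The pads swing forward as they close: fully open they stand 13 mm farther back than shut.
Start: joints at [-1.342, 0.286, 1.577, -0, 1.279, -0.15], TCP at [0.25, -0.627, 0.199] pointing down, gripper open.
Joint ranges: [-2.77, 2.77], [-0.9, 2.22], [0.21, 2.48], [-1.53, 4.67], [0.24, 2.81], [-2.84, 2.84]. Speed limits (rad/s): [2.79, 2.79, 3.14, 3.14, 3.14, 3.14].

## Interface

Orientations are given as a unit quaternion [x, y, z, w].
In Python, from plant import ctrl gives the robot as it stands.
- The arm moves only by the tool move_arm, never from a script. Its argument "plan" is a list of rows, each an object of numbers: "x", "y", "z": the shift along the tool's x, y, z in m; "yaw": the turn about the tool's z in rad; "fingers": the closure, from 0 (fully open) to 1 (shut). In form: [{"x": .., "y": .., "z": .., "yaw": .., "fingers": ..}, ...]. A call has 1 to 5 rows; each row is the pose to reach, as a shift and turn from the pose commanded when the call began, along the tool's axes at that moment; what a row does not reach only later rows make up. A row lasts 1/10 s, in which the tool goes at most 50 mm and 8.59 degrees, less where a joint would pass 70% of its speed; a pose out of reach is approached as far as the arm can. A call with a gripper value outside its range is refused whole. The fingers move at their own pace and stop on an object; "force" is the grip in N (left out, the last holds). Time passes only in rows, so rows that repeat a pose let the fingers close. It gives the time, the measured TCP pose, the force, the opening and the grip force at its end, in the units of the state.
- ctrl.get_state(): the state, without advancing time (a new reading comes with each control period).
- ctrl.read_camera(name): name is "scene" or "top"; returns the picture (384x512x3 uint8, red, green, blue); there is no depth.
- ctrl.camera_model(name): a dict with "intrinsics" (3x3 intrinsics, pixels), "distortion" ([k1, k2, p1, p2, k3] as OpenCV has them; the pictures are not rectified), "cam_to_world" (4x4, takes a point from camera to world coordinates). Camera axes: x right, y up, looking along -z (the intrinsics and any distortion apply to the point x, -y, -z); pixel columns grow to the right and rows downward; lengths in m; the calibration is good to about 2 mm. A picture is of the moment at which its call begins. camera_model takes no time and is no camera call.
- ctrl.sign_off(): hands the job in; it is judged then, once.
The state is a dict: "time": time; "qpos": joint angles; "dq": joint speeds; "joint_efforts": joint torques, N m; "eef_pos": TCP position; "tcp_rot": TCP orientation; "contact_force": force on the tool from outside, world axes, zero at the start; "wrist_torque": the same for the moment, N m; "opening": opening from 0.0 (shut) to 1.0 (fully open); "finger_force": force on a finger pad.
Only numpy, scipy, OpenCV 4.12 (cv2) and the standard library are available. Lean on these libraries where they do the work, as an engineer would, in place of code of your own. Each camera call takes 0.05 s, during which the arm holds its last target. There are 200 camera calls.

## Working session

There is one attempt and no reset: what is moved stays moved. The work goes in short steps, Python scripts to look and compute and a tool call to move; the robot and the scene stay as the last step left them, time stands still between calls to the robot, and variables do not carry over. Pictures are saved under pics/ and viewed, at most 10 in all, crops included, and the job is handed in when it is done.

Besides the shell and the picture viewer there is one more tool, called after ">>>" as name(argument=value, ...) on one line, values as JSON. move_arm: Moves the arm, as the interface text tells. Its arguments: {"type":"object","properties":{"plan":{"type":"array"},"force":{"type":"number"}},"required":["plan"]}

```bash
mkdir -p pics; ls
python3 - <<'E'
from plant import ctrl
import cv2,numpy as np
for n in("scene","top"):
    im=ctrl.read_camera(n); cv2.imwrite(f"pics/{n}0.png",cv2.resize(im[:,:,::-1],(800,600),interpolation=cv2.INTER_CUBIC))
    m=ctrl.camera_model(n); print(n,np.round(np.array(m["intrinsics"]),1).tolist(),m["distortion"],np.round(m["cam_to_world"],3).tolist())
print({k:np.round(v,3).tolist() for k,v in ctrl.get_state().items()})
E
```

```text
pics
scene [[383.3, 0.0, 256.6], [0.0, 383.3, 196.7], [0.0, 0.0, 1.0]] [-0.11844777  0.          0.          0.          0.        ] [[0.853, -0.436, 0.286, 0.821], [0.522, 0.718, -0.46, -0.356], [-0.005, 0.542, 0.84, 0.793], [0.0, 0.0, 0.0, 1.0]]
top [[391.8, 0.0, 257.6], [0.0, 391.8, 192.0], [0.0, 0.0, 1.0]] [-0.02823304  0.          0.          0.          0.        ] [[0.025, 0.976, -0.217, 0.403], [-1.0, 0.023, -0.011, 0.018], [-0.006, 0.217, 0.976, 0.789], [0.0, 0.0, 0.0, 1.0]]
{'time': 0.1, 'qpos': [-1.342, 0.287, 1.578, -0.0, 1.279, -0.15], 'dq': [-0.001, -0.003, -0.003, 0.001, -0.0, 0.0], 'joint_efforts': [0.001, -40.73, -29.37, -0.0, 0.003, 0.0], 'eef_pos': [0.25, -0.626, 0.198], 'tcp_rot': [0.982, 0.188, -0.0, -0.001], 'contact_force': [0.009, -0.331, 0.159], 'wrist_torque': [0.015, -0.017, 0.001], 'finger_force': 0.0, 'opening': 1.003}
```

View pics/scene0.png

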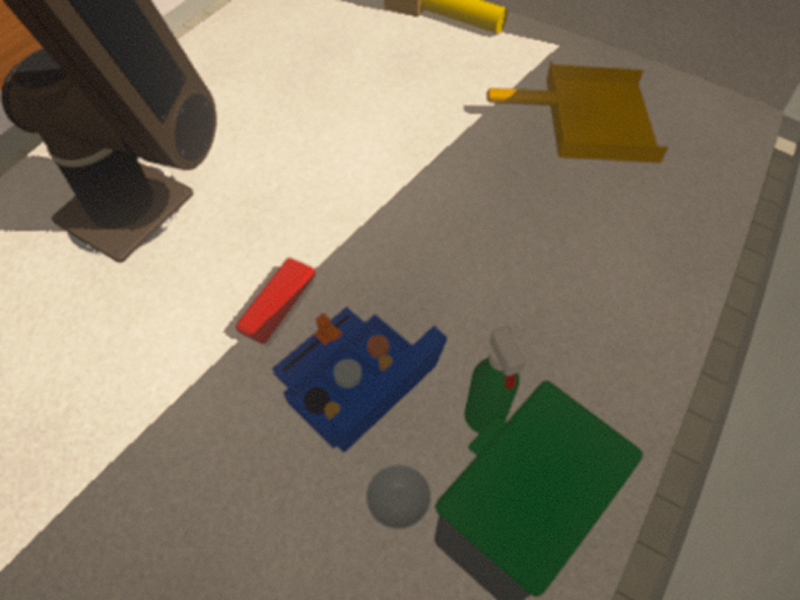

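View pics/top0.png

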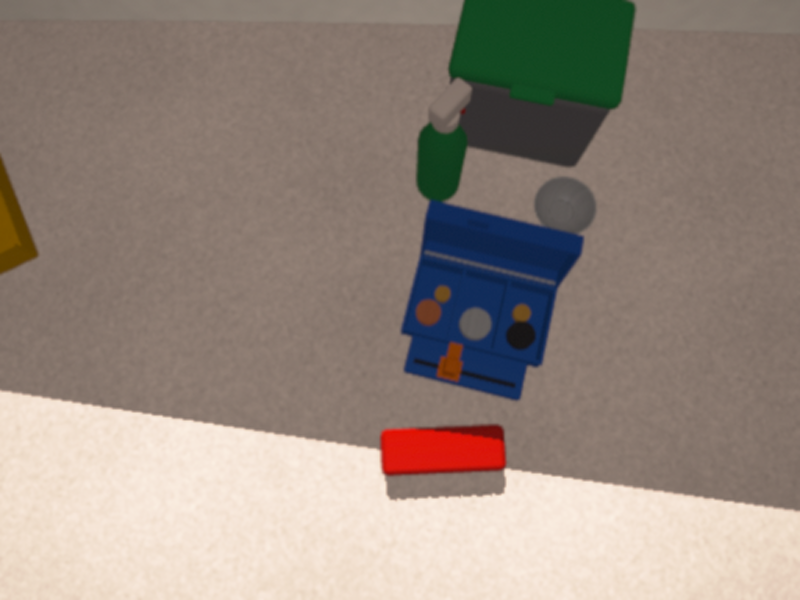

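The scene picture shows the open case at about (350,380), the brush at (275,300), the bottle at (490,390) and the strainer at (398,495). The top picture shows the latch grip at (450,365), left of mid-track, so it is probably in the ear's way. I'll enlarge both views.

Run:
```python
import cv2
from plant import ctrl
# originals are 512x384
for n,(c0,r0,w,h) in {"scene":(165,190,130,100),"top":(245,120,140,130)}.items():
    im=ctrl.read_camera(n)[:,:,::-1]; cv2.imwrite(f"pics/{n}_raw.png",im)
    f=6 if n=="scene" else 4.5
    cv2.imwrite(f"pics/{n}_crop.png",cv2.resize(im[r0:r0+h,c0:c0+w],None,fx=f,fy=f,interpolation=cv2.INTER_CUBIC))
```

```text
(no output)
```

View pics/scene_crop.png

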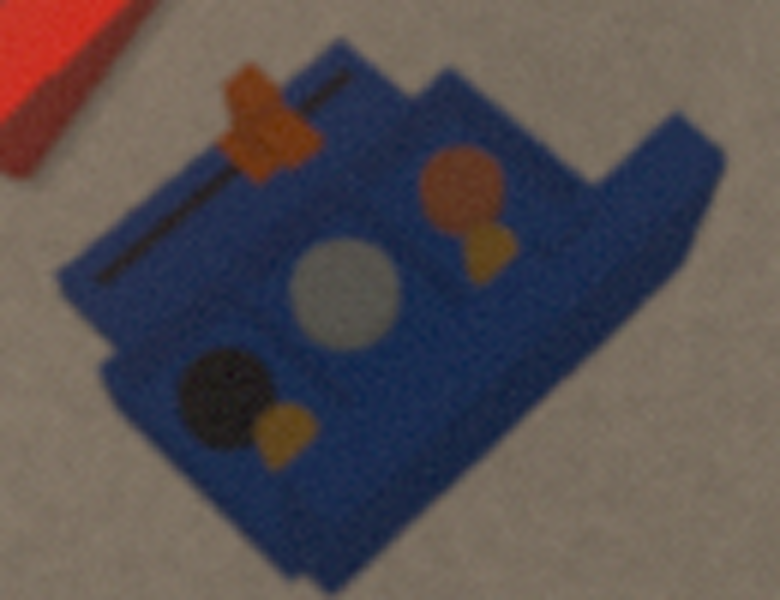

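View pics/top_crop.png

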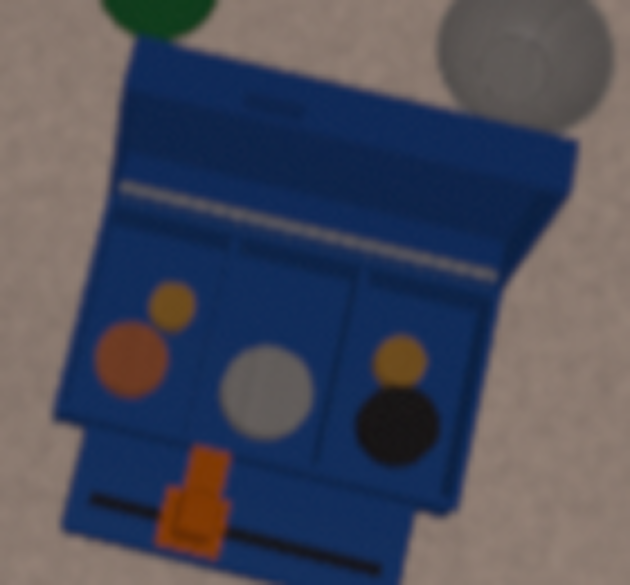

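The latch grip top is near crop (250,85) in the scene view and (200,515) in the top view, well to the +y side. I'll fit the case pose, lid angle and latch position to the corners I read off.

```bash
cat > h.py <<'E'
import numpy as np,cv2,json
from plant import ctrl
from scipy.optimize import least_squares
from scipy.spatial.transform import Rotation as R
M={n:ctrl.camera_model(n) for n in("scene","top")}
def proj(n,P):
    m=M[n];T=np.linalg.inv(np.array(m["cam_to_world"]));p=np.atleast_2d(P)@T[:3,:3].T+T[:3,3]
    p=p*[1,-1,-1]
    return cv2.projectPoints(p.reshape(-1,1,3),np.zeros(3),np.zeros(3),np.array(m["intrinsics"]),np.array(m["distortion"]))[0][:,0]
def ray(n,uv,z):
    m=M[n];c=np.array(m["cam_to_world"])
    q=cv2.undistortPoints(np.array([[uv]],float),np.array(m["intrinsics"]),np.array(m["distortion"]))[0,0]
    d=c[:3,:3]@[q[0],-q[1],-1]; return c[:3,3]+d*(z-c[2,3])/d[2]
def c2w(p,P): # case mm -> world
    c,s=np.cos(p[2]),np.sin(p[2]);P=np.asarray(P)/1000
    return np.array([p[0]+c*P[0]-s*P[1],p[1]+s*P[0]+c*P[1],P[2]])
def lid(th,d,y,h): return [50-d*np.cos(th)+h*np.sin(th),y,35+d*np.sin(th)+h*np.cos(th)]
E
cat > fit.py <<'E'
from h import *
t=lambda u,v:("top",((u+.5)/4.5-.5+245,(v+.5)/4.5-.5+120))
s=lambda u,v:("scene",((u+.5)/6-.5+165,(v+.5)/6-.5+190))
obs=[(t(62,530),lambda p:[-98,75,22]),(t(55,417),lambda p:[-50,90,35]),(t(457,512),lambda p:[-50,-90,35]),
(t(308,231),lambda p:[50,0,35]),(s(340,38),lambda p:[-98,75,22]),(s(58,275),lambda p:[-98,-75,22]),
(s(447,66),lambda p:[-50,90,35]),(s(100,366),lambda p:[-50,-90,35]),
(t(140,38),lambda p:lid(p[3],100,90,25)),(t(579,144),lambda p:lid(p[3],100,-90,25)),
(s(680,110),lambda p:lid(p[3],100,90,0)),(s(727,157),lambda p:lid(p[3],100,90,25)),
(t(200,515),lambda p:[-82,p[4]*1000-30,66.5]),(s(249,85),lambda p:[-82,p[4]*1000-30,66.5])]
f=lambda p:np.concatenate([proj(n,c2w(p,g(p)))[0]-uv for (n,uv),g in obs])
r=least_squares(f,[.62,-.06,-.2,1.5,.04],x_scale=[.01,.01,.1,.1,.01],loss="soft_l1")
print(np.round(r.x,4));print(np.round(f(r.x).reshape(-1,2),1).tolist())
for k,P in dict(latch=[-82,r.x[4]*1000-30,66.5],ear=[-57,30,48],lidedge=lid(r.x[3],100,0,25),hinge=[50,0,35]).items():print(k,np.round(c2w(r.x,P),4))
q=512/800
print("brush",ray("top",(443*q,450*q),.042),"corners",[ray("top",(a*q,b*q),.042)[:2].round(3).tolist() for a,b in((383,432),(502,427),(384,473),(504,467))])
print("bottle",ray("top",(438*q,180*q),.02),ray("scene",(486*q,412*q),.03),"strainer",ray("scene",(398*q,495*q),.02),ray("top",(566*q,206*q),.02))
E
python3 fit.py
```

```text
[ 0.5621 -0.0701 -0.2245  1.7066  0.0491]
[[-0.7, -0.4], [-0.6, -1.7], [0.6, -0.2], [-0.6, 2.5], [-0.2, -0.4], [-1.6, -0.0], [0.2, -0.0], [-1.2, 0.3], [-0.8, -0.6], [0.8, -0.6], [-1.3, -0.4], [-0.1, 0.1], [-0.0, -0.5], [-0.1, 0.1]]
latch [ 0.4864 -0.0332  0.0665]
ear [ 0.5132 -0.0282  0.048 ]
lidedge [ 0.6482 -0.0898  0.1307]
hinge [ 0.6108 -0.0813  0.035 ]
brush [ 0.38779665 -0.02558731  0.042     ] corners [[0.407, 0.046], [0.416, -0.096], [0.36, 0.044], [0.37, -0.098]]
bottle [ 0.74046999 -0.01648913  0.02      ] [ 0.74912677 -0.02323636  0.03      ] strainer [ 0.70438788 -0.18050839  0.02      ] [ 0.70734964 -0.1876079   0.02      ]
```

```bash
cat >> h.py <<'E'
P0=[0.5621,-0.0701,-0.2245,1.7066,0.0491]
def shifts(T,p=P0):
    s=ctrl.get_state();q=R.from_quat(s["tcp_rot"]);e=np.array(s["eef_pos"]);m=q.as_matrix()
    c,sn=np.cos(p[2]),np.sin(p[2]);d=e-[p[0],p[1],0]
    print("t %.2f case mm"%s["time"],np.round([1000*(c*d[0]+sn*d[1]),1000*(-sn*d[0]+c*d[1]),1000*d[2]],1),"F",np.round(s["contact_force"],1),"yaw needed %.3f"%(np.arctan2(m[1,0],m[0,0])-p[2]))
    for P in T: print(P,np.round(m.T@(c2w(p,P)-e),3).tolist(), np.round(c2w(p,P),3))
E
python3 -c "
from h import *
shifts([[-84,52,200],[-84,52,45]])"
```

```text
t 0.20 case mm [-180.8 -612.2  198.2] F [ 0.2 -0.  -0.4] yaw needed 0.603
[-84, 52, 200] [0.457, -0.492, -0.001] [ 0.492 -0.001  0.2  ]
[-84, 52, 45] [0.457, -0.492, 0.154] [ 0.492 -0.001  0.045]
```

>>> move_arm(plan=[{"x": 0.03,"y": -0.04,"z": 0,"yaw": 0.14,"fingers": 1},{"x": 0.065,"y": -0.075,"z": 0,"yaw": 0.28,"fingers": 1},{"x": 0.1,"y": -0.11,"z": 0,"yaw": 0.42,"fingers": 1},{"x": 0.13,"y": -0.145,"z": 0,"yaw": 0.54,"fingers": 1},{"x": 0.16,"y": -0.18,"z": 0,"yaw": 0.603,"fingers": 1}])

```text
time: 0.7
eef_pos: [0.3321, -0.3987, 0.1989]
tcp_rot: [0.994, -0.114, 0.0, -0.0]
contact_force: [0.9, -0.2, -0.1]
opening: 0.146
finger_force: 0.0
```

```bash
python3 -c "
from h import *
shifts([[-84,52,200],[-84,52,45]])"
```

```text
t 0.70 case mm [-151.1 -371.6  198.9] F [ 0.9 -0.2 -0.1] yaw needed -0.004
[-84, 52, 200] [0.066, -0.424, -0.001] [ 0.492 -0.001  0.2  ]
[-84, 52, 45] [0.066, -0.424, 0.154] [ 0.492 -0.001  0.045]
```

>>> move_arm(plan=[{"x": 0.01,"y": -0.05,"z": 0,"fingers": 1},{"x": 0.02,"y": -0.1,"z": 0,"fingers": 1},{"x": 0.03,"y": -0.15,"z": 0,"fingers": 1},{"x": 0.04,"y": -0.2,"z": 0,"fingers": 1},{"x": 0.05,"y": -0.25,"z": 0,"fingers": 1}])

```text
validation failed for argument at $.pl...
```

>>> move_arm(plan=[{"x": 0.005,"y": -0.05,"z": 0,"fingers": 1},{"x": 0.01,"y": -0.1,"z": 0,"fingers": 1},{"x": 0.015,"y": -0.14,"z": 0,"fingers": 1},{"x": 0.015,"y": -0.15,"z": 0,"fingers": 1},{"x": 0.015,"y": -0.15,"z": 0,"fingers": 1}])

```text
validation failed for argument at $.pl...
```

```bash
python3 -c "
from h import *
shifts([[-84,52,200],[-84,52,45]])"
```

```text
t 0.70 case mm [-151.1 -371.6  198.9] F [ 0.9 -0.2 -0.1] yaw needed -0.004
[-84, 52, 200] [0.066, -0.424, -0.001] [ 0.492 -0.001  0.2  ]
[-84, 52, 45] [0.066, -0.424, 0.154] [ 0.492 -0.001  0.045]
```

Every row needs all its keys, including yaw.

>>> move_arm(plan=[{"x": 0.01,"y": -0.05,"z": 0,"yaw": 0,"fingers": 1},{"x": 0.02,"y": -0.1,"z": 0,"yaw": 0,"fingers": 1},{"x": 0.03,"y": -0.15,"z": 0,"yaw": 0,"fingers": 1},{"x": 0.04,"y": -0.2,"z": 0,"yaw": 0,"fingers": 1},{"x": 0.05,"y": -0.25,"z": 0,"yaw": 0,"fingers": 1}])

```text
time: 1.2
eef_pos: [0.4344, -0.1707, 0.1993]
tcp_rot: [0.994, -0.112, 0.0, 0.0]
contact_force: [0.9, -1.0, 0.1]
opening: -0.001
finger_force: 0.0
```

>>> move_arm(plan=[{"x": 0.005,"y": -0.05,"z": 0,"yaw": 0,"fingers": 1},{"x": 0.01,"y": -0.1,"z": 0,"yaw": 0,"fingers": 1},{"x": 0.015,"y": -0.14,"z": 0,"yaw": 0,"fingers": 1},{"x": 0.015,"y": -0.15,"z": 0,"yaw": 0,"fingers": 1},{"x": 0.015,"y": -0.15,"z": 0,"yaw": 0,"fingers": 1}])

```text
time: 1.7
eef_pos: [0.482, -0.0285, 0.199]
tcp_rot: [0.994, -0.11, -0.0, 0.0]
contact_force: [0.0, 0.2, -0.0]
opening: 0.001
finger_force: 0.0
```

```bash
python3 -c "
from h import *
shifts([[-84,52,200],[-84,52,45]])"
```

```text
t 1.70 case mm [-87.4  22.7 199. ] F [ 0.   0.2 -0. ] yaw needed 0.004
[-84, 52, 200] [0.003, -0.029, -0.001] [ 0.492 -0.001  0.2  ]
[-84, 52, 45] [0.004, -0.029, 0.154] [ 0.492 -0.001  0.045]
```

>>> move_arm(plan=[{"x": 0.004,"y": -0.031,"z": 0.0,"yaw": 0,"fingers": 1},{"x": 0.004,"y": -0.031,"z": 0.045,"yaw": 0,"fingers": 1},{"x": 0.004,"y": -0.031,"z": 0.09,"yaw": 0,"fingers": 1},{"x": 0.004,"y": -0.031,"z": 0.13,"yaw": 0,"fingers": 1},{"x": 0.004,"y": -0.031,"z": 0.154,"yaw": 0,"fingers": 1}])

```text
time: 2.2
eef_pos: [0.4901, -0.0017, 0.0416]
tcp_rot: [0.994, -0.113, -0.003, 0.0]
contact_force: [-0.7, 0.2, -0.0]
opening: -0.0
finger_force: 0.0
```

```bash
python3 -c "
from h import *
im=ctrl.read_camera('scene')[:,:,::-1];cv2.imwrite('pics/s2.png',cv2.resize(im[180:310,140:300],None,fx=4.5,fy=4.5,interpolation=cv2.INTER_CUBIC))
shifts([[-84,54,45]])"
```

```text
t 2.25 case mm [-87.8  50.5  38.5] F [-2.6 -0.2 -3.1] yaw needed -0.002
[-84, 54, 45] [0.004, -0.004, -0.007] [0.492 0.001 0.045]
```

View pics/s2.png

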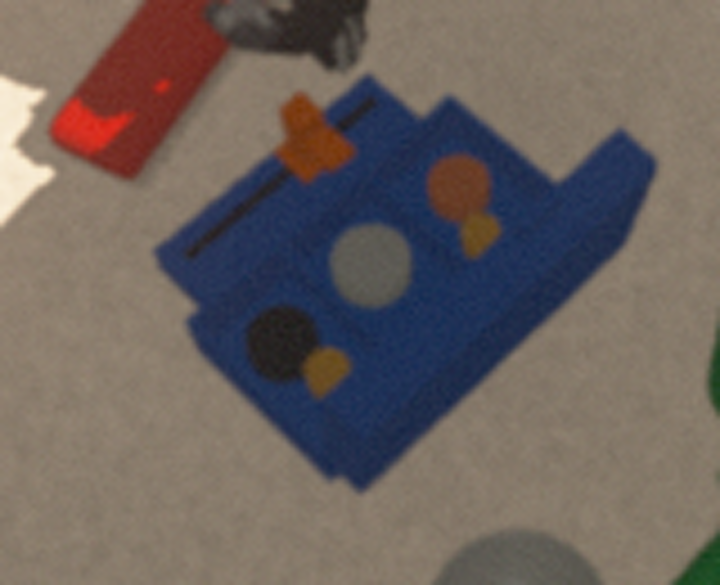

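The fingertips show at about crop (342,65), off the ledge and up from the latch. I'll check that against where the measured TCP should project.

```bash
python3 -c "
from h import *
s=ctrl.get_state()
for e in (s['eef_pos'],np.array(s['eef_pos'])+[0,0,.04],c2w(P0,[-82,19,66.5]),c2w(P0,[-98,75,22])): print(np.round(e,3),((proj('scene',e)[0]-[140,180])*4.5).round())
print(s['contact_force'],s['time'])
im=ctrl.read_camera('top')[:,:,::-1];cv2.imwrite('pics/t2.png',cv2.resize(im[120:270,220:400],None,fx=4,fy=4,interpolation=cv2.INTER_CUBIC))
"
```

```text
[ 0.488 -0.001  0.039] [341.  92.]
[ 0.488 -0.001  0.079] [333.  49.]
[ 0.486 -0.033  0.066] [297. 107.]
[0.483 0.025 0.022] [365.  70.]
[-2.62087477 -0.22149004 -3.14677601] 2.25
```

View pics/t2.png

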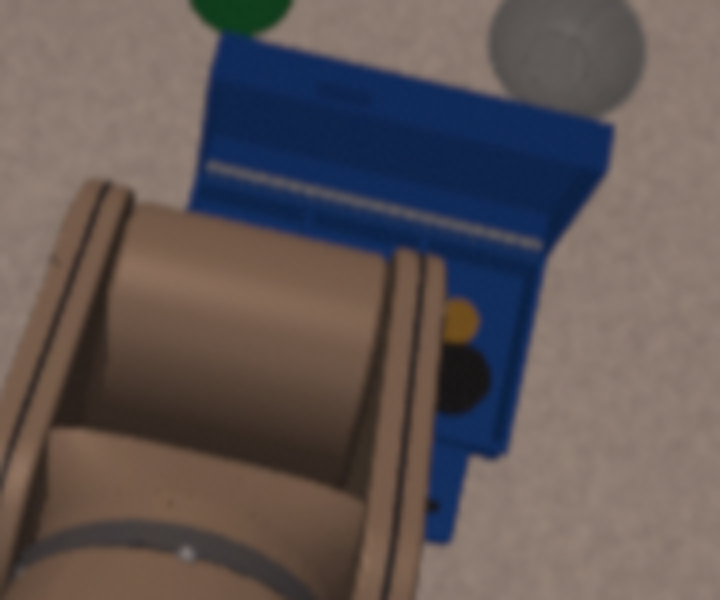

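The top view is blocked by the arm. The scene picture may have been taken mid-descent, so I'll look again now that the arm has settled.

```bash
python3 -c "
from h import *
ctrl.read_camera('top')
im=ctrl.read_camera('scene')[:,:,::-1];cv2.imwrite('pics/s3.png',cv2.resize(im[150:250,140:270],None,fx=6,fy=6,interpolation=cv2.INTER_CUBIC))
s=ctrl.get_state()
print(s['eef_pos'],s['contact_force'],((proj('scene',s['eef_pos'])[0]-[140,150])*6).round(), s['dq'].round(3))"
```

```text
[ 0.49292138 -0.00168223  0.04550229] [ 0.17274252 -0.86109241  0.30844794] [463. 300.] [ 0.008 -0.03  -0.035  0.004 -0.002  0.003]
```

View pics/s3.png

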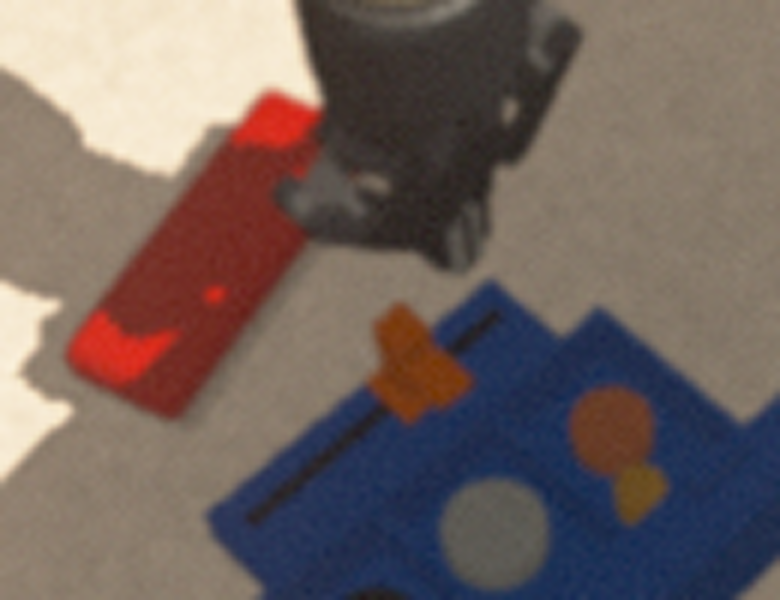

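The fingertips seem hidden or offset, so I'll test by touch: move slowly toward the latch and watch the force.

>>> move_arm(plan=[{"x": 0,"y": 0.006,"z": 0,"yaw": 0,"fingers": 1},{"x": 0,"y": 0.012,"z": 0,"yaw": 0,"fingers": 1},{"x": 0,"y": 0.018,"z": 0,"yaw": 0,"fingers": 1},{"x": 0,"y": 0.024,"z": 0,"yaw": 0,"fingers": 1},{"x": 0,"y": 0.03,"z": 0,"yaw": 0,"fingers": 1}])

```text
time: 2.9
eef_pos: [0.4863, -0.0303, 0.0456]
tcp_rot: [0.994, -0.112, 0.0, 0.0]
contact_force: [-0.6, 1.3, -0.2]
opening: 0.004
finger_force: 0.0
```

```bash
python3 -c "
from h import *
shifts([[-84,0,45]])
im=ctrl.read_camera('scene')[:,:,::-1];cv2.imwrite('pics/s4.png',cv2.resize(im[150:250,140:270],None,fx=6,fy=6,interpolation=cv2.INTER_CUBIC))
a=im.astype(int);b=cv2.imread('pics/scene_raw.png').astype(int)
def orange(a): return (a[...,2]>110)&(a[...,1]>40)&(a[...,1]<100)&(a[...,0]<40)
for k in (a,b):
  m=orange(k)[190:230,190:225];v,u=np.nonzero(m);print(len(u),u.mean()+190,v.mean()+190)
"
```

```text
t 2.90 case mm [-82.8  21.9  45.6] F [-0.6  1.3 -0.2] yaw needed 0.000
[-84, 0, 45] [-0.001, 0.022, 0.001] [ 0.48  -0.051  0.045]
120 208.90833333333333 211.30833333333334
60 208.93333333333334 209.11666666666667
```

View pics/s4.png

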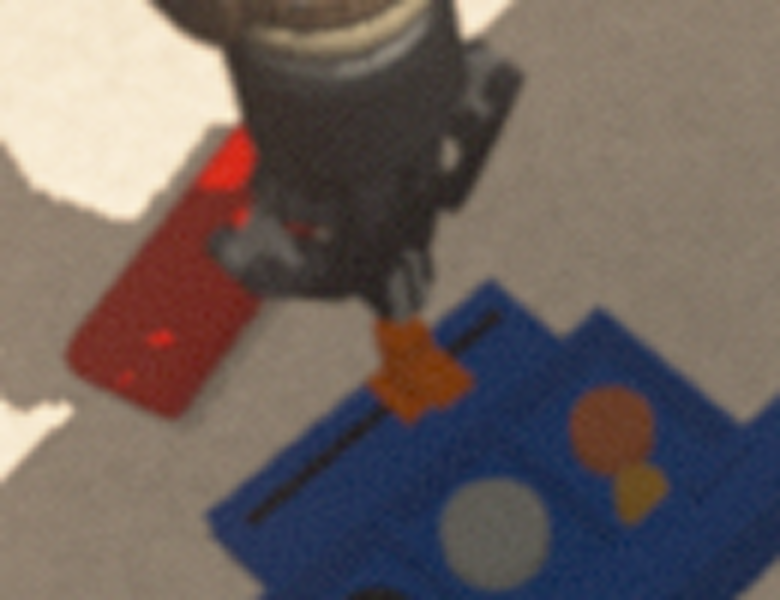

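The fingers hide the top of the grip, so they are above the latch rather than beside it, and it hasn't moved. The case may stand lower than z=0, so I'll refit with its height free.

```bash
cat > fit2.py <<'E'
src=open('fit.py').read().split('f=lambda')[0]; exec(src)
obs=[o for i,o in enumerate(obs) if i!=3]
f=lambda p:np.concatenate([proj(n,c2w(p,g(p))+[0,0,p[5]])[0]-uv for (n,uv),g in obs])
r=least_squares(f,[.56,-.07,-.22,1.7,.049,0],x_scale=[.01,.01,.1,.1,.01,.01],loss="soft_l1")
print(np.round(r.x,4),r.cost);print(np.round(f(r.x).reshape(-1,2),1).tolist())
p=np.r_[P0,0];print(.5*np.abs(f(p)).sum(),.5*np.abs(f(r.x)).sum())
s=ctrl.get_state();e=np.array(s["eef_pos"]);print(e,[((proj('scene',e+[0,0,z])[0]-[140,150])*6).round() for z in (0,.03)])
E
python3 fit2.py
```

```text
[ 0.5617 -0.0696 -0.2231  1.7122  0.0489 -0.0021] 4.062782404826583
[[-0.9, 0.0], [-0.8, -1.3], [0.1, 0.1], [-0.2, -0.2], [-1.5, 0.2], [0.1, 0.2], [-1.0, 0.4], [-1.2, -0.2], [0.1, -0.4], [-1.2, -0.0], [0.0, 0.4], [-0.3, -0.1], [-0.1, 0.4]]
6.768839973338743 5.7056759167437505
[ 0.48606462 -0.03081925  0.04542133] [array([405., 347.]), array([396., 305.])]
```

A free fit still puts the case at z≈0. So the true fingertips are about 25–30 mm above the reported TCP. I'll go back beside the latch and lower step by step, watching the force.

>>> move_arm(plan=[{"x": 0,"y": -0.016,"z": 0,"yaw": 0,"fingers": 1},{"x": 0,"y": -0.032,"z": 0,"yaw": 0,"fingers": 1},{"x": 0,"y": -0.032,"z": 0.006,"yaw": 0,"fingers": 1},{"x": 0,"y": -0.032,"z": 0.012,"yaw": 0,"fingers": 1},{"x": 0,"y": -0.032,"z": 0.017,"yaw": 0,"fingers": 1}])

```text
time: 3.45
eef_pos: [0.4927, 0.0013, 0.0272]
tcp_rot: [0.994, -0.112, -0.001, 0.0]
contact_force: [0.3, -0.1, -1.2]
opening: 0.001
finger_force: 0.0
```

>>> move_arm(plan=[{"x": 0,"y": 0,"z": 0.003,"yaw": 0,"fingers": 1},{"x": 0,"y": 0,"z": 0.003,"yaw": 0,"fingers": 1}])

```text
time: 3.65
eef_pos: [0.4925, 0.0013, 0.0243]
tcp_rot: [0.994, -0.112, -0.001, -0.0]
contact_force: [0.7, -0.2, 0.3]
opening: 0.002
finger_force: 0.0
```

>>> move_arm(plan=[{"x": 0,"y": 0,"z": 0.003,"yaw": 0,"fingers": 1},{"x": 0,"y": 0,"z": 0.004,"yaw": 0,"fingers": 1}])

```text
time: 3.85
eef_pos: [0.4933, 0.0014, 0.021]
tcp_rot: [0.994, -0.112, 0.0, 0.0]
contact_force: [0.3, -0.9, 1.3]
opening: -0.001
finger_force: 0.0
```

>>> move_arm(plan=[{"x": 0,"y": 0,"z": 0.002,"yaw": 0,"fingers": 1},{"x": 0,"y": 0,"z": 0.002,"yaw": 0,"fingers": 1}])

```text
time: 4.05
eef_pos: [0.4931, 0.0016, 0.0189]
tcp_rot: [0.994, -0.112, -0.0, -0.0]
contact_force: [0.7, 0.2, -0.4]
opening: -0.001
finger_force: 0.0
```

At a reported 18.9 mm there is still no contact with the 22 mm ledge, which confirms the offset. Now I'll push toward the latch.

>>> move_arm(plan=[{"x": 0,"y": 0.006,"z": 0,"yaw": 0,"fingers": 1},{"x": 0,"y": 0.012,"z": 0,"yaw": 0,"fingers": 1},{"x": 0,"y": 0.018,"z": 0,"yaw": 0,"fingers": 1},{"x": 0,"y": 0.024,"z": 0,"yaw": 0,"fingers": 1},{"x": 0,"y": 0.03,"z": 0,"yaw": 0,"fingers": 1}])

```text
time: 4.55
eef_pos: [0.4866, -0.0281, 0.0193]
tcp_rot: [0.994, -0.112, 0.0, -0.0]
contact_force: [1.1, 2.2, 0.8]
opening: -0.001
finger_force: 1.0
```

```bash
python3 -c "
from h import *
shifts([[-84,0,45]])
im=ctrl.read_camera('scene')[:,:,::-1];cv2.imwrite('pics/s5.png',cv2.resize(im[150:250,140:270],None,fx=6,fy=6,interpolation=cv2.INTER_CUBIC))
"
```

```text
t 4.55 case mm [-82.9  24.2  19.3] F [1.1 2.2 0.8] yaw needed -0.000
[-84, 0, 45] [-0.001, 0.024, -0.026] [ 0.48  -0.051  0.045]
```

View pics/s5.png

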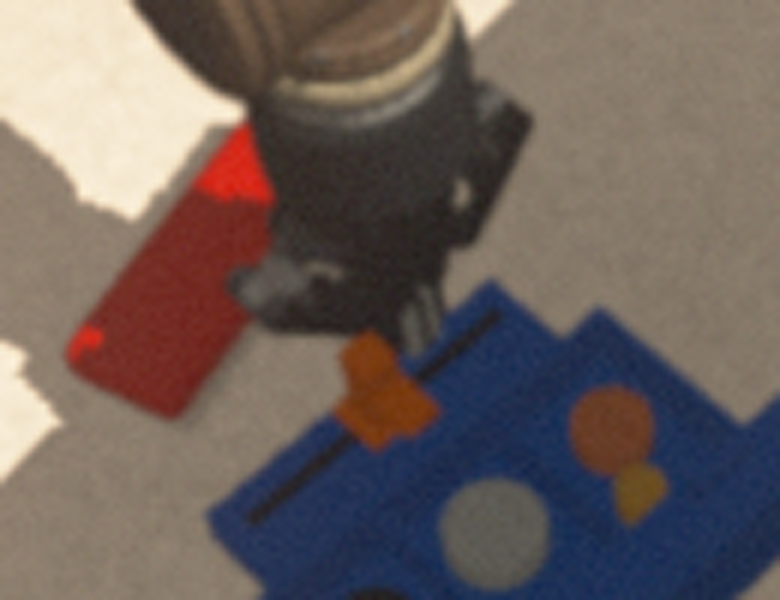

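The latch has moved about 17 mm and follows the fingers, so pushing works. The tip's visible end at (420,350) is about 27 mm above the reported z. I'll push the latch well clear, then rise.

>>> move_arm(plan=[{"x": 0,"y": 0.006,"z": 0,"yaw": 0,"fingers": 1},{"x": 0,"y": 0.012,"z": 0,"yaw": 0,"fingers": 1},{"x": 0,"y": 0.018,"z": 0,"yaw": 0,"fingers": 1},{"x": 0,"y": 0.024,"z": 0,"yaw": 0,"fingers": 1},{"x": 0,"y": 0.024,"z": 0,"yaw": 0,"fingers": 1}])

```text
time: 5.1
eef_pos: [0.4811, -0.052, 0.0191]
tcp_rot: [0.994, -0.112, -0.0, 0.0]
contact_force: [0.7, -1.1, -0.9]
opening: 0.0
finger_force: 0.0
```

>>> move_arm(plan=[{"x": 0,"y": -0.01,"z": 0,"yaw": 0,"fingers": 1},{"x": 0,"y": -0.01,"z": -0.05,"yaw": 0,"fingers": 1},{"x": 0,"y": -0.01,"z": -0.1,"yaw": 0,"fingers": 1},{"x": 0,"y": -0.01,"z": -0.15,"yaw": 0,"fingers": 1},{"x": 0,"y": -0.01,"z": -0.18,"yaw": 0,"fingers": 1}])

```text
time: 5.6
eef_pos: [0.485, -0.0412, 0.2037]
tcp_rot: [0.994, -0.112, 0.003, 0.001]
contact_force: [-0.0, 0.6, 0.3]
opening: -0.003
finger_force: 0.0
```

```bash
cat > orange.py <<'E'
from h import *
# predict scene pixel of tongue/grip for s, compare to orange centroid
im=ctrl.read_camera('scene')[:,:,::-1];cv2.imwrite('pics/s6_raw.png',im)
b=cv2.imread('pics/scene_raw.png')
for k in (b,im):
  h=cv2.cvtColor(np.ascontiguousarray(k),cv2.COLOR_BGR2HSV)
  m=((h[...,0]>=5)&(h[...,0]<=14)&(h[...,1]>200)&(h[...,2]>80)).astype(np.uint8);m[:195]=0;m[250:]=0;m[:,:170]=0;m[:,225:]=0
  v,u=np.nonzero(m);print(len(u),u.mean(),v.mean())
for s in (.0491,0,.03,.06):print(s,proj('scene',c2w(P0,[-78,s*1000-30,50]))[0])
shifts([[115,-15,100]])
E
python3 orange.py
```

```text
76 208.97368421052633 211.60526315789474
92 195.31521739130434 223.02173913043478
0.0491 [207.98071197 208.73872954]
0 [191.54820111 222.31409691]
0.03 [201.66190538 213.9563632 ]
0.06 [211.54475508 205.79716125]
t 5.65 case mm [-79.1  10.9 208.4] F [ 1.  -0.9  2.6] yaw needed 0.001
[115, -15, 100] [0.193, 0.026, 0.111] [ 0.671 -0.11   0.1  ]
```

The latch sits at s≈0.009, well clear of the ear. Next I'll bring the closed fingers behind the lid, at case (112,−15), true tip about 108 mm.

>>> move_arm(plan=[{"x": 0.045,"y": 0.01,"z": 0,"yaw": 0,"fingers": 1},{"x": 0.09,"y": 0.02,"z": 0,"yaw": 0,"fingers": 1},{"x": 0.135,"y": 0.026,"z": 0,"yaw": 0,"fingers": 1},{"x": 0.18,"y": 0.026,"z": 0,"yaw": 0,"fingers": 1},{"x": 0.194,"y": 0.026,"z": 0,"yaw": 0,"fingers": 1}])

```text
time: 6.15
eef_pos: [0.6694, -0.1104, 0.1971]
tcp_rot: [0.994, -0.112, -0.001, 0.0]
contact_force: [0.2, -0.2, -0.9]
opening: -0.004
finger_force: 0.0
```

```bash
python3 -c "
from h import *
shifts([[112,-15,81]])"
```

```text
t 6.15 case mm [113.6 -15.4 197.1] F [ 0.2 -0.2 -0.9] yaw needed -0.000
[112, -15, 81] [-0.002, -0.0, 0.116] [ 0.668 -0.11   0.081]
```

>>> move_arm(plan=[{"x": 0,"y": 0,"z": 0.035,"yaw": 0,"fingers": 1},{"x": 0,"y": 0,"z": 0.07,"yaw": 0,"fingers": 1},{"x": 0,"y": 0,"z": 0.1,"yaw": 0,"fingers": 1},{"x": 0,"y": 0,"z": 0.116,"yaw": 0,"fingers": 1},{"x": 0,"y": 0,"z": 0.116,"yaw": 0,"fingers": 1}])

```text
time: 6.65
eef_pos: [0.6645, -0.1086, 0.0791]
tcp_rot: [0.994, -0.112, -0.003, -0.001]
contact_force: [-0.3, 0.1, -0.5]
opening: -0.001
finger_force: 0.0
```

```bash
cat > lidpath.py <<'E'
from h import *
OFF=27;T=[]
for th in np.arange(1.7,-.01,-.07):
    if th>1.5: P=lid(th,100,0,25); Q=[P[0]+11,-15,P[2]-23]
    else:
        P=lid(th,78,0,25); Q=[P[0]+11,-15,P[2]]
    T.append([round(Q[0],1),-15,round(Q[2]-OFF,1)])
for i,q in enumerate(T):print(round(1.7-.07*i,2),q)
shifts([])
E
python3 lidpath.py
```

```text
1.7 [np.float64(98.7), -15, np.float64(80.9)]
1.63 [np.float64(91.9), -15, np.float64(83.3)]
1.56 [np.float64(84.9), -15, np.float64(85.3)]
1.49 [np.float64(79.6), -15, np.float64(87.8)]
1.42 [np.float64(74.0), -15, np.float64(88.9)]
1.35 [np.float64(68.3), -15, np.float64(89.6)]
1.28 [np.float64(62.6), -15, np.float64(89.9)]
1.21 [np.float64(56.9), -15, np.float64(89.8)]
1.14 [np.float64(51.1), -15, np.float64(89.3)]
1.07 [np.float64(45.5), -15, np.float64(88.4)]
1.0 [np.float64(39.9), -15, np.float64(87.1)]
0.93 [np.float64(34.4), -15, np.float64(85.5)]
0.86 [np.float64(29.1), -15, np.float64(83.4)]
0.79 [np.float64(23.9), -15, np.float64(81.0)]
0.72 [np.float64(18.8), -15, np.float64(78.2)]
0.65 [np.float64(14.0), -15, np.float64(75.1)]
0.58 [np.float64(9.5), -15, np.float64(71.7)]
0.51 [np.float64(5.1), -15, np.float64(67.9)]
0.44 [np.float64(1.1), -15, np.float64(63.8)]
0.37 [np.float64(-2.7), -15, np.float64(59.5)]
0.3 [np.float64(-6.1), -15, np.float64(54.9)]
0.23 [np.float64(-9.2), -15, np.float64(50.1)]
0.16 [np.float64(-12.0), -15, np.float64(45.1)]
0.09 [np.float64(-14.4), -15, np.float64(39.9)]
0.02 [np.float64(-16.5), -15, np.float64(34.6)]
t 6.65 case mm [108.4 -14.7  79.1] F [-0.3  0.1 -0.5] yaw needed 0.001
```

>>> move_arm(plan=[{"x": -0.008,"y": 0,"z": 0,"yaw": 0,"fingers": 1},{"x": -0.015,"y": 0,"z": 0,"yaw": 0,"fingers": 1},{"x": -0.022,"y": 0,"z": -0.002,"yaw": 0,"fingers": 1},{"x": -0.028,"y": 0,"z": -0.004,"yaw": 0,"fingers": 1},{"x": -0.034,"y": 0,"z": -0.007,"yaw": 0,"fingers": 1}])

```text
time: 7.15
eef_pos: [0.6338, -0.1023, 0.0916]
tcp_rot: [0.994, -0.112, 0.001, 0.0]
contact_force: [1.9, -0.6, -1.4]
opening: -0.001
finger_force: 0.9
```

```bash
python3 -c "
from h import *
im=ctrl.read_camera('scene')[:,:,::-1];cv2.imwrite('pics/s7.png',cv2.resize(im[190:320,150:310],None,fx=4.5,fy=4.5,interpolation=cv2.INTER_CUBIC))
shifts([])"
```

```text
t 7.20 case mm [ 76.  -15.4  91.4] F [ 1.  -0.7  1. ] yaw needed 0.001
```

View pics/s7.png

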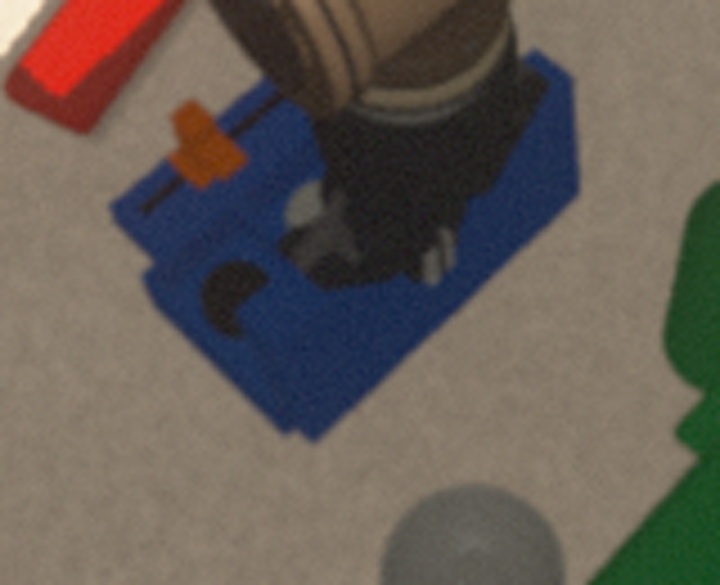

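The lid has swung to about 1.4 rad. The finger is on its outer face, the latch is clear, and the bystanders are untouched. I'll continue along the computed arc.

>>> move_arm(plan=[{"x": -0.006,"y": 0,"z": 0.0,"yaw": 0,"fingers": 1},{"x": -0.012,"y": 0,"z": 0.001,"yaw": 0,"fingers": 1},{"x": -0.018,"y": 0,"z": 0.001,"yaw": 0,"fingers": 1},{"x": -0.024,"y": 0,"z": 0.002,"yaw": 0,"fingers": 1},{"x": -0.03,"y": 0,"z": 0.003,"yaw": 0,"fingers": 1}])

```text
time: 7.7
eef_pos: [0.6038, -0.0954, 0.087]
tcp_rot: [0.994, -0.112, -0.0, 0.0]
contact_force: [1.6, -0.2, 3.3]
opening: -0.001
finger_force: 1.3
```

```bash
python3 -c "
from h import *
shifts([])"
```

```text
t 7.70 case mm [ 46.3 -15.4  87. ] F [ 1.6 -0.2  3.3] yaw needed 0.000
```

>>> move_arm(plan=[{"x": -0.006,"y": 0,"z": 0.001,"yaw": 0,"fingers": 1},{"x": -0.012,"y": 0,"z": 0.002,"yaw": 0,"fingers": 1},{"x": -0.017,"y": 0,"z": 0.004,"yaw": 0,"fingers": 1},{"x": -0.022,"y": 0,"z": 0.006,"yaw": 0,"fingers": 1},{"x": -0.027,"y": 0,"z": 0.009,"yaw": 0,"fingers": 1}])

```text
time: 8.2
eef_pos: [0.5775, -0.0894, 0.0779]
tcp_rot: [0.994, -0.112, -0.0, -0.0]
contact_force: [0.5, -0.6, 4.0]
opening: -0.004
finger_force: 1.1
```

>>> move_arm(plan=[{"x": -0.005,"y": 0,"z": 0.003,"yaw": 0,"fingers": 1},{"x": -0.01,"y": 0,"z": 0.006,"yaw": 0,"fingers": 1},{"x": -0.014,"y": 0,"z": 0.01,"yaw": 0,"fingers": 1},{"x": -0.018,"y": 0,"z": 0.014,"yaw": 0,"fingers": 1},{"x": -0.022,"y": 0,"z": 0.018,"yaw": 0,"fingers": 1}])

```text
time: 8.7
eef_pos: [0.556, -0.0844, 0.0596]
tcp_rot: [0.994, -0.112, -0.001, -0.0]
contact_force: [-1.2, 0.3, 1.8]
opening: -0.003
finger_force: 1.0
```

```bash
python3 -c "
from h import *
shifts([])
cv2.imwrite('pics/s8.png',ctrl.read_camera('scene')[:,:,::-1])"
```

```text
t 8.70 case mm [ -2.8 -15.3  59.6] F [-1.2  0.3  1.8] yaw needed 0.000
```

>>> move_arm(plan=[{"x": -0.003,"y": 0,"z": 0.004,"yaw": 0,"fingers": 1},{"x": -0.006,"y": 0,"z": 0.008,"yaw": 0,"fingers": 1},{"x": -0.008,"y": 0,"z": 0.012,"yaw": 0,"fingers": 1},{"x": -0.01,"y": 0,"z": 0.015,"yaw": 0,"fingers": 1},{"x": -0.012,"y": 0,"z": 0.018,"yaw": 0,"fingers": 1}])

```text
time: 9.25
eef_pos: [0.5449, -0.0819, 0.0417]
tcp_rot: [0.994, -0.112, 0.0, -0.0]
contact_force: [0.0, 0.6, 0.3]
opening: 0.0
finger_force: 0.7
```

>>> move_arm(plan=[{"x": 0,"y": 0,"z": 0.002,"yaw": 0,"fingers": 1},{"x": 0,"y": 0,"z": 0.004,"yaw": 0,"fingers": 1},{"x": 0,"y": 0,"z": 0.006,"yaw": 0,"fingers": 1}])

```text
time: 9.55
eef_pos: [0.5449, -0.082, 0.0359]
tcp_rot: [0.994, -0.112, -0.0, -0.0]
contact_force: [-1.6, -0.2, 3.0]
opening: -0.003
finger_force: 1.0
```

Contact should stiffen when the halves meet, so I'll go down in 2 mm steps.

>>> move_arm(plan=[{"x": 0,"y": 0,"z": 0.002,"yaw": 0,"fingers": 1},{"x": 0,"y": 0,"z": 0.002,"yaw": 0,"fingers": 1}])

```text
time: 9.75
eef_pos: [0.5449, -0.082, 0.0337]
tcp_rot: [0.994, -0.112, -0.0, -0.0]
contact_force: [-0.1, 0.0, 0.2]
opening: 0.003
finger_force: 0.0
```

>>> move_arm(plan=[{"x": 0,"y": 0,"z": 0.001,"yaw": 0,"fingers": 1},{"x": 0,"y": 0,"z": 0.001,"yaw": 0,"fingers": 1}])

```text
time: 9.95
eef_pos: [0.545, -0.082, 0.033]
tcp_rot: [0.994, -0.112, 0.0, 0.0]
contact_force: [0.0, 0.8, 0.4]
opening: -0.001
finger_force: 0.2
```

>>> move_arm(plan=[{"x": 0,"y": 0,"z": 0.001,"yaw": 0,"fingers": 1},{"x": 0,"y": 0,"z": 0.002,"yaw": 0,"fingers": 1}])

```text
time: 10.15
eef_pos: [0.5449, -0.082, 0.0312]
tcp_rot: [0.994, -0.112, -0.0, -0.0]
contact_force: [-1.1, 0.7, 1.2]
opening: 0.001
finger_force: 1.0
```

>>> move_arm(plan=[{"x": 0,"y": 0,"z": 0.001,"yaw": 0,"fingers": 1},{"x": 0,"y": 0,"z": 0.002,"yaw": 0,"fingers": 1}])

```text
time: 10.35
eef_pos: [0.5448, -0.082, 0.029]
tcp_rot: [0.994, -0.112, -0.0, -0.0]
contact_force: [-0.7, -0.2, 2.3]
opening: 0.0
finger_force: 1.0
```

>>> move_arm(plan=[{"x": 0,"y": 0,"z": 0.001,"yaw": 0,"fingers": 1},{"x": 0,"y": 0,"z": 0.002,"yaw": 0,"fingers": 1}])

```text
time: 10.55
eef_pos: [0.5449, -0.082, 0.0278]
tcp_rot: [0.994, -0.112, -0.0, -0.0]
contact_force: [-5.4, 1.3, 11.1]
opening: -0.003
finger_force: 5.3
```

>>> move_arm(plan=[{"x": 0,"y": 0,"z": 0.001,"yaw": 0,"fingers": 1},{"x": 0,"y": 0,"z": 0.002,"yaw": 0,"fingers": 1}])

```text
time: 10.75
eef_pos: [0.5449, -0.082, 0.0276]
tcp_rot: [0.994, -0.112, -0.001, -0.0]
contact_force: [-9.8, 2.6, 20.4]
opening: 0.001
finger_force: 10.1
```

```bash
cat > lidchk.py <<'E'
from h import *
im=ctrl.read_camera('scene')[:,:,::-1];im=np.ascontiguousarray(im);cv2.imwrite('pics/lidchk.png',im)
# far-right outline of blue on rows: compare the predicted lid -y end corner (free edge, outer face) with the picture
h=cv2.cvtColor(im,cv2.COLOR_BGR2HSV);m=(h[...,0]>105)&(h[...,0]<125)&(h[...,1]>120)
for th in (0,.05,.1,.2):
    print(th,[proj('scene',c2w(P0,lid(th,100,y,25)))[0].round(1).tolist() for y in(-90,90)],proj('scene',c2w(P0,lid(th,100,-90,0)))[0].round(1).tolist())
# leftmost blue per row around near-left corner
for r in range(235,262,2):
    c=np.nonzero(m[r,150:300])[0]; print(r,c.min()+150,c.max()+150)
shifts([])
E
python3 lidchk.py
```

```text
0 [[178.0, 245.8], [238.8, 194.7]] [180.1, 250.8]
0.05 [[178.0, 245.2], [239.1, 193.9]] [179.7, 249.9]
0.1 [[178.1, 244.7], [239.5, 193.1]] [179.4, 249.0]
0.2 [[178.4, 243.9], [240.6, 191.8]] [179.0, 247.5]
235 176 260
237 176 258
239 177 255
241 179 253
243 181 251
245 181 249
247 181 247
249 182 245
251 183 243
253 183 240
255 184 238
257 186 236
259 187 234
261 189 232
t 10.80 case mm [-14.2 -15.4  27.7] F [-8.5  2.  15.6] yaw needed 0.001
```

The force rose hard at a reported 27.7 mm, so the lid is on its stop; that makes the tip offset about 32 mm. I'll lift and go to the −y side of the latch.

>>> move_arm(plan=[{"x": 0,"y": 0,"z": -0.01,"yaw": 0,"fingers": 1},{"x": 0,"y": 0,"z": -0.05,"yaw": 0,"fingers": 1},{"x": -0.025,"y": 0.015,"z": -0.065,"yaw": 0,"fingers": 1},{"x": -0.06,"y": 0.035,"z": -0.065,"yaw": 0,"fingers": 1},{"x": -0.07,"y": 0.044,"z": -0.065,"yaw": 0,"fingers": 1}])

```text
time: 11.3
eef_pos: [0.4649, -0.1094, 0.09]
tcp_rot: [0.994, -0.112, -0.0, 0.0]
contact_force: [0.5, 0.3, -0.1]
opening: -0.004
finger_force: 0.0
```

```bash
cp orange.py o2.py; sed -i 's/^shifts.*//' o2.py; python3 o2.py; python3 -c "
from h import *
shifts([[-84,-58,15]])"
```

```text
76 208.97368421052633 211.60526315789474
113 194.42477876106196 222.05309734513276
0.0491 [207.98071197 208.73872954]
0 [191.54820111 222.31409691]
0.03 [201.66190538 213.9563632 ]
0.06 [211.54475508 205.79716125]
t 11.35 case mm [-86.4 -60.6  89.6] F [ 0.2 -0.5 -0.4] yaw needed -0.001
[-84, -58, 15] [0.002, -0.003, 0.075] [ 0.467 -0.108  0.015]
```

>>> move_arm(plan=[{"x": 0.003,"y": 0,"z": 0.03,"yaw": 0,"fingers": 1},{"x": 0.003,"y": 0,"z": 0.055,"yaw": 0,"fingers": 1},{"x": 0.003,"y": 0,"z": 0.07,"yaw": 0,"fingers": 1},{"x": 0.003,"y": 0,"z": 0.075,"yaw": 0,"fingers": 1},{"x": 0.003,"y": 0,"z": 0.075,"yaw": 0,"fingers": 1}])

```text
time: 11.85
eef_pos: [0.4698, -0.1098, 0.0143]
tcp_rot: [0.994, -0.112, -0.001, -0.0]
contact_force: [0.1, -0.1, -0.2]
opening: -0.002
finger_force: 0.0
```

>>> move_arm(plan=[{"x": 0,"y": -0.008,"z": 0,"yaw": 0,"fingers": 1},{"x": 0,"y": -0.016,"z": 0,"yaw": 0,"fingers": 1},{"x": 0,"y": -0.024,"z": 0,"yaw": 0,"fingers": 1},{"x": 0,"y": -0.032,"z": 0,"yaw": 0,"fingers": 1},{"x": 0,"y": -0.04,"z": 0,"yaw": 0,"fingers": 1}])

```text
time: 12.35
eef_pos: [0.4798, -0.0707, 0.016]
tcp_rot: [0.994, -0.112, 0.001, 0.0]
contact_force: [0.4, -2.0, 1.0]
opening: 0.004
finger_force: 1.1
```

```bash
python3 o2.py|sed -n 2p; python3 -c "
from h import *
shifts([[-84,8,15]])"
```

```text
86 204.15116279069767 215.61627906976744
t 12.40 case mm [-80.5 -17.9  15.8] F [-0.7  0.   0.3] yaw needed 0.001
[-84, 8, 15] [-0.004, -0.026, 0.001] [ 0.482 -0.044  0.015]
```

>>> move_arm(plan=[{"x": -0.003,"y": -0.005,"z": 0,"yaw": 0,"fingers": 1},{"x": -0.003,"y": -0.01,"z": 0,"yaw": 0,"fingers": 1},{"x": -0.003,"y": -0.015,"z": 0,"yaw": 0,"fingers": 1},{"x": -0.003,"y": -0.02,"z": 0,"yaw": 0,"fingers": 1},{"x": -0.003,"y": -0.023,"z": 0,"yaw": 0,"fingers": 1}])

```text
time: 12.9
eef_pos: [0.4807, -0.0474, 0.015]
tcp_rot: [0.994, -0.112, -0.0, -0.0]
contact_force: [-1.2, -2.8, 2.4]
opening: -0.002
finger_force: 1.0
```

>>> move_arm(plan=[{"x": 0,"y": -0.002,"z": 0,"yaw": 0,"fingers": 1},{"x": 0,"y": -0.003,"z": 0,"yaw": 0,"fingers": 1}])

```text
time: 13.1
eef_pos: [0.4814, -0.0448, 0.015]
tcp_rot: [0.994, -0.112, -0.0, -0.0]
contact_force: [-0.6, -2.3, 2.0]
opening: 0.003
finger_force: 1.0
```

```bash
python3 o2.py|sed -n 2p; python3 -c "
from h import *
shifts([[-84,8,15]])"
```

```text
99 211.4949494949495 208.15151515151516
t 13.15 case mm [-84.3   6.8  15. ] F [-0.1 -0.9  0.7] yaw needed 0.000
[-84, 8, 15] [0.0, -0.001, -0.0] [ 0.482 -0.044  0.015]
```

Still sliding at about 2 N with a few mm to go. I'll push to the stop.

>>> move_arm(plan=[{"x": 0,"y": -0.002,"z": 0,"yaw": 0,"fingers": 1},{"x": 0,"y": -0.003,"z": 0,"yaw": 0,"fingers": 1}])

```text
time: 13.35
eef_pos: [0.4819, -0.0424, 0.015]
tcp_rot: [0.994, -0.112, -0.0, 0.001]
contact_force: [-2.3, -6.2, 1.9]
opening: -0.006
finger_force: 3.0
```

>>> move_arm(plan=[{"x": 0,"y": -0.001,"z": 0,"yaw": 0,"fingers": 1},{"x": 0,"y": -0.002,"z": 0,"yaw": 0,"fingers": 1}])

```text
time: 13.55
eef_pos: [0.482, -0.0422, 0.0151]
tcp_rot: [0.994, -0.111, -0.001, 0.002]
contact_force: [-4.5, -13.5, 2.4]
opening: 0.003
finger_force: 6.4
```

Firm stop at 14 N. I'll back off, lift and move clear, then check.

>>> move_arm(plan=[{"x": 0,"y": 0.012,"z": 0,"yaw": 0,"fingers": 1},{"x": 0,"y": 0.018,"z": -0.04,"yaw": 0,"fingers": 1},{"x": 0,"y": 0.018,"z": -0.09,"yaw": 0,"fingers": 1},{"x": 0,"y": 0.018,"z": -0.14,"yaw": 0,"fingers": 1},{"x": 0,"y": 0.03,"z": -0.18,"yaw": 0,"fingers": 1}])

```text
time: 14.05
eef_pos: [0.4766, -0.0686, 0.198]
tcp_rot: [0.994, -0.111, 0.001, -0.001]
contact_force: [-0.0, -1.0, 0.2]
opening: 0.003
finger_force: 0.0
```

>>> move_arm(plan=[{"x": 0,"y": 0.05,"z": 0,"yaw": 0,"fingers": 1},{"x": -0.01,"y": 0.1,"z": 0,"yaw": 0,"fingers": 1},{"x": -0.02,"y": 0.15,"z": 0,"yaw": 0,"fingers": 1},{"x": -0.03,"y": 0.2,"z": 0,"yaw": 0,"fingers": 1},{"x": -0.04,"y": 0.25,"z": 0,"yaw": 0,"fingers": 1}])

```text
time: 14.55
eef_pos: [0.3821, -0.3018, 0.1949]
tcp_rot: [0.994, -0.112, 0.001, -0.001]
contact_force: [1.1, 0.1, -0.9]
opening: 0.001
finger_force: 0.0
```

```bash
cat > fin.py <<'E'
from h import *
from scipy.optimize import minimize_scalar
def msk(im,hb):
    h=cv2.cvtColor(np.ascontiguousarray(im),cv2.COLOR_BGR2HSV);return ((h[...,0]>=hb[0])&(h[...,0]<=hb[1])&(h[...,1]>hb[2])&(h[...,2]>30)).astype(np.uint8)
ims={n:ctrl.read_camera(n)[:,:,::-1] for n in("scene","top")}
for n,im in ims.items():
    cv2.imwrite(f'pics/{n}_end.png',im);blue=msk(im,(105,130,110));org=msk(im,(5,14,180))
    print(n,"blue area",blue.sum())
    for th in (0,.03,.06,.1,.2):   # silhouette of case+lid vs blue(+orange)
        R_=np.zeros_like(blue)
        for X in ([(x,y,z) for x in(-50,50) for y in(-90,90) for z in(0,35)],[(x,y,z) for x in(-98,-50) for y in(-75,75) for z in(0,22)],[lid(th,d,y,h) for d in(0,100) for y in(-90,90) for h in(0,25)]):
            hull=cv2.convexHull(np.round(np.array([proj(n,c2w(P0,p))[0] for p in X])*16).astype(np.int32));cv2.fillConvexPoly(R_,hull,1,shift=4)
        b=((blue|org)>0);print(th,"mismatch px",int((b!=(R_>0))[140:310,170:400].sum()))
    if n=="scene":
        o=org.copy();o[:190]=0;o[240:]=0;o[:,:180]=0;o[:,225:]=0;v,u=np.nonzero(o);print("orange",len(u),u.mean(),v.mean())
# bystander motion: red & green centroid before/after in top
a=cv2.imread('pics/top_raw.png')
for k in(a,ims["top"]):
    r=msk(k,(0,4,180));g=msk(k,(55,85,100));s=[]
    for m in(r,g):v,u=np.nonzero(m);s+=[len(u),round(u.mean(),1),round(v.mean(),1)]
    print(s)
d=np.abs(cv2.GaussianBlur(a,(5,5),0).astype(int)-cv2.GaussianBlur(np.ascontiguousarray(ims["top"]),(5,5),0)).max(2)[105:150,335:390];print("strainer diff",d.max(),d.mean().round(1))
shifts([])
E
python3 fin.py; python3 -c "
exec(open('h.py').read())
for s in(.05,.055,.06):print(proj('scene',c2w(P0,[-78,s*1000-30,50]))[0]-proj('scene',c2w(P0,[-78,49.1-30,50]))[0]+[208.97,211.6])"
```

```text
scene blue area 4106
0 mismatch px 1093
0.03 mismatch px 1103
0.06 mismatch px 1107
0.1 mismatch px 1148
0.2 mismatch px 1190
orange 134 211.42537313432837 207.2089552238806
top blue area 6396
0 mismatch px 701
0.03 mismatch px 741
0.06 mismatch px 792
0.1 mismatch px 839
0.2 mismatch px 976
[2186, np.float64(282.9), np.float64(287.5), 7954, np.float64(339.3), np.float64(41.4)]
[2184, np.float64(282.9), np.float64(287.5), 7955, np.float64(339.3), np.float64(41.4)]
strainer diff 125 6.5
t 14.65 case mm [-124.4 -269.3  195. ] F [-0.3  0.   0.1] yaw needed -0.007
[209.26543412 211.35612716]
[210.90294768 210.00452721]
[212.53404311 208.65843171]
```

The checks agree: the lid outline fits best at 0 rad, the latch hit its stop and sits near 0.06 m in the picture, and the brush and bottle pixels haven't changed. The strainer difference is where the lid used to cover it.

```bash
python3 -c "
from plant import ctrl
print(ctrl.sign_off())"
```

```text
the job is handed in; nothing more can be done
None
```

The case is shut and latched: the latch was first pushed clear, the lid swung over slowly and pressed to its stop, then the latch pushed to its stop; brush and bottle show no change, the strainer was never approached (no clean image check), and the job was handed in at about 15 s.

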